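# Roll a tin to the code reader

### The arm

A 6-joint arm with a two-finger parallel gripper is mounted at the origin on the work surface. World frame = base frame: x ahead of the robot, y to its left, z up, the work surface at z = 0. Lengths are in mm, angles in rad, forces in N, time in s.
With the tool pointing down it reaches from about 325 to 925 mm from the base axis. Payload 3.1 kg.
Tool frame: the origin (TCP) lies between the finger pads; the fingertips stand 11 mm ahead of it and the grasp point (between the pads) lies 8 mm behind it; y points along the fingers, x is the direction in which the jaws open and shut, and the axes are right-handed (so a half turn about y gives the same grasp; the last joint's range is limited). The gripper opens to 85 mm and grips with 20 to 120 N. Pads are 22 mm wide; open, the fingers measure 114 mm over their backs; the gripper's body (76 mm by 85 mm) begins 54 mm behind the grasp point. The pads swing forward as they close: fully open they stand 13 mm farther back than shut.
Start: joints at [-1.387, 0.217, 1.613, -0, 1.311, -0.112], TCP at [182.212, -597.861, 242.3] pointing down, gripper open.
Joint ranges: [-2.75, 2.75], [-0.78, 2.1], [0.31, 2.55], [-1.13, 4.27], [0.13, 2.63], [-2.58, 2.58]. Speed limits (rad/s): [2.79, 2.79, 3.14, 3.14, 3.14, 3.14].

### API

Orientations are given as a rotation vector (axis times angle).
In Python, from bench import ctrl, grab_frame, get_calibration gives the robot as it stands. Calls block until the motion is done:
- ctrl.move_pose(position, orientation): joint-space move of the TCP to a pose.
- ctrl.move_linear(position, attitude=None, vel=150, threshold=None): straight line of the TCP; attitude=None keeps the orientation; vel is the mean speed in mm/s. With threshold (N) it stops when the force on the tool has changed by that much, and returns True; else False.
- ctrl.move_j(angles): joint-space move.
- ctrl.gripper_to(opening, squeeze=None): finger opening in mm; squeeze is the grip in N (None keeps the last); returns when the fingers have stopped.
- ctrl.sleep(seconds).
- ctrl.inverse_kinematics(position, orientation): joint angles nearest the present ones, or None.
- grab_frame(name): name is "scene" or "side" or "wrist"; returns the picture (400x640x3 uint8, blue, green, red); there is no depth.
- get_calibration(name): a dict with "mtx" (3x3 intrinsics, pixels), "cam_to_world" (4x4, takes a point from camera to world coordinates); the wrist camera has in their place "tool_from_camera" (4x4, takes a point from camera to tool coordinates, whose origin is the TCP and whose axes are the tool frame's). Camera axes: x right, y down, z forward; pixel columns grow to the right and rows downward; lengths in mm; the calibration is good to about 2 mm. A picture is of the moment at which its call begins: read the wrist's pose just before it. get_calibration takes no time and is no camera call.
A pose or a line that the arm cannot do raises ctrl.IKError and nothing moves.
- ctrl.finish_job(): hands the job in, once; it reports no verdict.
Readings, each from a call of its own:
- ctrl.current_time(): time.
- ctrl.current_qpos(): joint angles.
- ctrl.current_joint_velocities(): joint speeds.
- ctrl.current_tau(): joint torques, N m.
- ctrl.current_tcp_pos(): TCP position.
- ctrl.current_eef_rot(): TCP orientation.
- ctrl.current_contact_force(): force on the tool from outside, world axes, zero at the start.
- ctrl.current_moment(): the same for the moment, N m.
- ctrl.current_gripper_width(): finger opening in mm.
Only numpy, scipy, OpenCV 4.12 (cv2) and the standard library are available. Lean on these libraries where they do the work, as an engineer would, in place of code of your own. Each camera call takes 0.05 s, during which the arm holds its last target.

### The job

Two closed tins lie on their sides in the rolling lane, one on each side of the code reader: with a fingertip on its top, roll the larger tin along the lane until it lies still over the light line, squarely between the reader's housing and its slim post; then take the finger off it and press the button on top of the reader fully down and let it go. Touch the tin only on its upper half; nothing is to be gripped or lifted. Leave the small tin and everything standing around where they are.

Things in the scene. Friction and masses are not known exactly. Their poses are not given: they have to be found in the camera images.
- tin: the larger closed metal tin, lying on its side in the lane, a plain cylinder 74 mm in diameter and 110 mm long, about 0.43 kg; origin at its centre (37 mm above the lane floor), its x axis is the tin's long axis, its y and z axes turn as it rolls. Hard, it does not dent; rolling resistance is low but real: it stays where it is left at rest and, let go at 50 mm/s, rolls on a few mm
- small_tin: the smaller closed metal tin, lying on its side in the lane beyond the reader, 54 mm in diameter and 70 mm long, to be left alone; origin at its centre (27 mm above the lane floor), x axis along the tin
- lane: the fixed rolling lane: a board 156 mm wide (its x) and 500 mm long (its y), dark level floor 10 mm above the table, bordered by metal strips 14 mm higher than the floor, 136 mm apart inside; the tins roll along its y. Origin under its centre at table height, z up
- reader_line (a point): middle of the light line drawn across the lane floor (10 mm above the table) between the reader's grey housing (far side, its lane face 92 mm from here along +x, 75 x 85 mm, 90 mm high) and its slim dark post (near side, 98 mm from here along -x, 64 mm high); x runs along the line, y along the lane, z up
- read_button_top (a point): centre of the top face of the reader's only push button, a round grey cap of 34 mm diameter on top of the housing, about 112 mm above the table; it is pressed straight down 6 mm and springs back, fully down takes about 5 N
- read_button (a joint): travel of that button in m: 0 released, 0.006 fully down
- upright_tin: a closed metal tin standing on end, 74 mm across, 110 mm high, origin at the centre of its underside; bystander
- amber_bottle: a capped amber bottle, 48 mm across, 110 mm high, origin at the centre of its underside; bystander
- jar: a white screw jar, 64 mm across, 75 mm high, origin at the centre of its underside; bystander
- carton: a small cardboard carton, 60 x 80 mm, 70 mm high, origin at the centre of its underside; bystander
- tape_roll: a roll of packing tape lying flat, 90 mm across, 48 mm high, origin at the centre of its underside; bystander
- scoop: a small steel scoop, cup 48 mm across and 30 mm high with a flat handle reaching 111 mm along its +y, origin under the cup; bystander
There are look-alikes about, which are no part of the job. What is shaped like the tin but pink is not meant.

How it is judged:
By the outcome, as a careful person would: the job done as asked, in the order asked, and still so for the second after the job is handed in, with the robot touching nothing.
It also fails if it takes over 56 s, if anything falls off the work surface, if the arm or the gripper's body presses on something with over 40 N, if the wrist force passes 120 N, or if a joint passes its speed limit or range.

## Working session

There is one attempt and no reset: what is moved stays moved. The work goes in short steps, each a Python script; the robot and the scene stay as the last script left them, time stands still between calls to the robot, and variables do not carry over. Pictures are saved under pics/ and viewed, and the job is handed in when it is done.

```bash
ls; mkdir -p pics; python3 - <<'E'
from bench import ctrl, grab_frame, get_calibration
import cv2
for n in ["scene","side","wrist"]:
    cv2.imwrite(f"pics/a_{n}.png",grab_frame(n)); c=get_calibration(n); print(n,c)
print(ctrl.current_time(),ctrl.current_eef_rot())
E
```

```text
pics
scene {'mtx': array([[491.82946548,   0.        , 330.23890712],
       [  0.        , 491.82946548, 189.77180783],
       [  0.        ,   0.        ,   1.        ]]), 'cam_to_world': array([[ 2.46141417e-01,  8.02563464e-01, -5.43420913e-01,
         1.22717890e+03],
       [ 9.69137299e-01, -1.95877626e-01,  1.49682502e-01,
        -1.80109766e+02],
       [ 1.36857090e-02, -5.63492539e-01, -8.26007784e-01,
         1.17988257e+03],
       [ 0.00000000e+00,  0.00000000e+00,  0.00000000e+00,
         1.00000000e+00]])}
side {'mtx': array([[377.49500821,   0.        , 318.45551923],
       [  0.        , 377.49500821, 202.29303367],
       [  0.        ,   0.        ,   1.        ]]), 'cam_to_world': array([[-9.53289939e-01, -2.26499020e-01,  1.99841151e-01,
         3.30268392e+02],
       [-3.01993006e-01,  7.28272556e-01, -6.15157954e-01,
         5.90504676e+02],
       [-6.20615241e-03, -6.46774519e-01, -7.62656020e-01,
         7.84756199e+02],
       [ 0.00000000e+00,  0.00000000e+00,  0.00000000e+00,
         1.00000000e+00]])}
wrist {'mtx': array([[286.97209356,   0.        , 316.19397798],
       [  0.        , 286.97209356, 200.20984632],
       [  0.        ,   0.        ,   1.        ]]), 'tool_from_camera': array([[ 9.99999993e-01, -1.16096880e-04,  3.50078126e-05,
         2.47163177e-01],
       [-6.96241324e-05, -3.13354169e-01,  9.49636331e-01,
        -1.30963126e+02],
       [-9.92799708e-05, -9.49636326e-01, -3.13354174e-01,
         7.99326413e+01],
       [ 0.00000000e+00,  0.00000000e+00,  0.00000000e+00,
         1.00000000e+00]])}
0.15 [-1.33342952  0.98952214 -0.98723858]
```

View pics/a_scene.png

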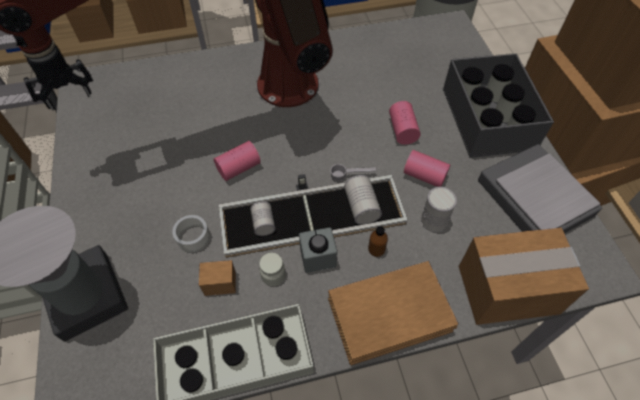

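View pics/a_side.png

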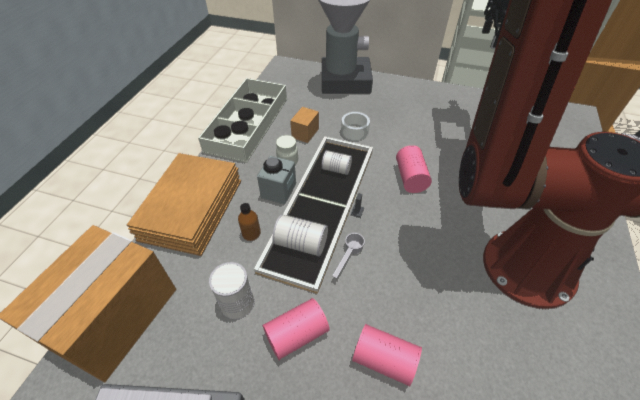

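View pics/a_wrist.png

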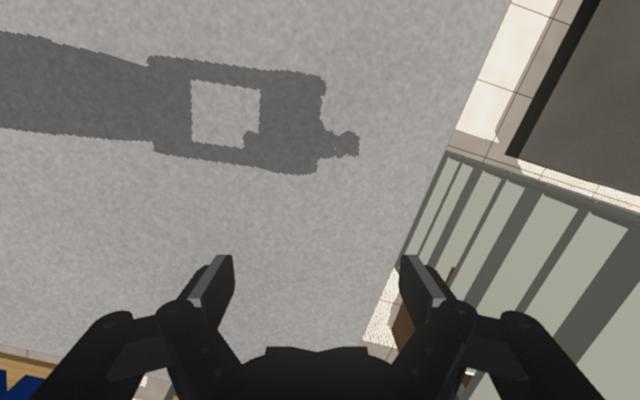

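The tin is the white lying cylinder at scene (363,200), side (300,235). Look-alikes are the small tin at scene (263,218), pink cylinders at (237,160), (405,122) and (427,168), and the upright tin at (440,207). The reader line is near (308,210), the post (302,181), the housing (318,250) and the button (318,240). Next, one close crop to check the choice.

```bash
python3 - <<'E'
import cv2
a=cv2.imread("pics/a_scene.png")[160:280,200:420]
cv2.imwrite("pics/crop1.png",cv2.resize(a,(792,432),interpolation=cv2.INTER_CUBIC))
a=cv2.imread("pics/a_side.png")[120:300,220:400]
cv2.imwrite("pics/crop2.png",cv2.resize(a,(594,594),interpolation=cv2.INTER_CUBIC))
E
```

```text
(no output)
```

View pics/crop1.png

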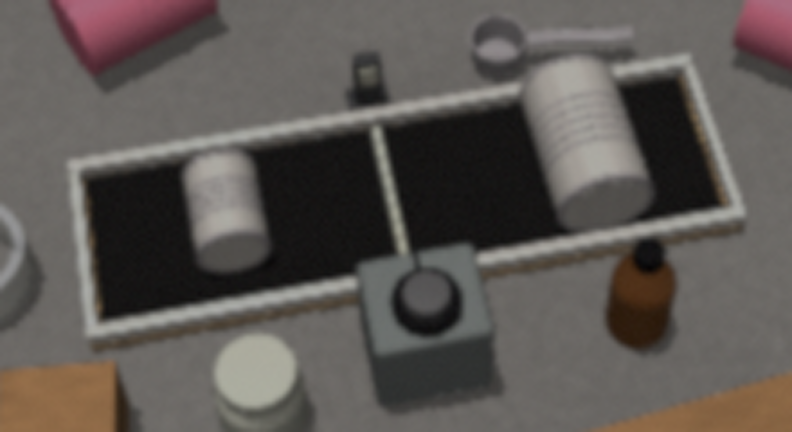

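View pics/crop2.png

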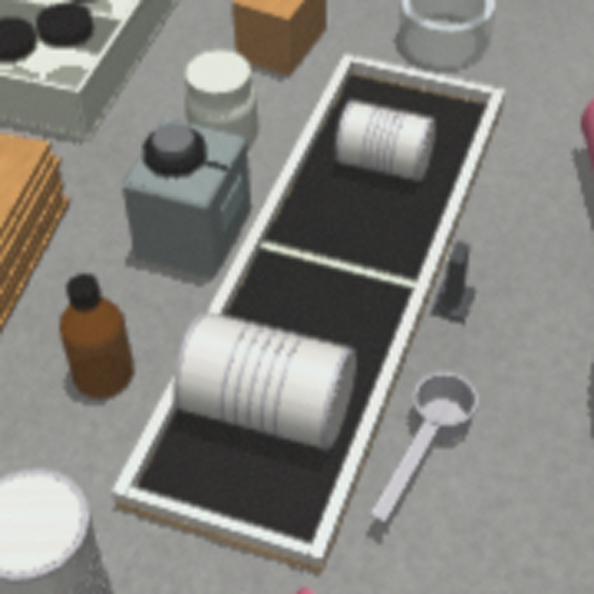

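Crops confirm it: the white tin lies on the robot-left half of the lane with the line free of it (side line ends (300,194) to (346,206)). Now I'll measure from both views.

```bash
cat > h.py <<'E'
import numpy as np, cv2
from bench import ctrl, grab_frame, get_calibration
from scipy.spatial.transform import Rotation as R
def ray(n,uv,T=None):
    c=get_calibration(n); T=c["cam_to_world"] if T is None else T
    d=T[:3,:3]@np.linalg.solve(c["mtx"],np.array([uv[0],uv[1],1.0])); return T[:3,3],d
def on(n,uv,z,T=None):
    o,d=ray(n,uv,T); return o+d*(z-o[2])/d[2]
def proj(n,p,T=None):
    c=get_calibration(n); T=c["cam_to_world"] if T is None else T
    q=c["mtx"]@(T[:3,:3].T@(np.asarray(p,float)-T[:3,3])); return q[:2]/q[2]
def tool_T():
    p=ctrl.current_tcp_pos(); r=ctrl.current_eef_rot()
    T=np.eye(4);T[:3,:3]=R.from_rotvec(r).as_matrix();T[:3,3]=p;return T
E
python3 - <<'E'
from h import *
np.set_printoptions(precision=1,suppress=True)
A=lambda p:(p[0]/3.6+200-.4,p[1]/3.6+160-.4)
B=lambda p:(p[0]/3.3+220-.4,p[1]/3.3+120-.4)
S=[on("scene",A(p),24) for p in[(70,162),(688,57),(744,217),(90,335)]]
D=[on("side",B(p),24) for p in[(503,92),(322,552),(117,492),(347,58)]]
for n,C in(("scene",S),("side",D)):
    print(n,*C); C=np.array(C); print("centre",C.mean(0),"len",[np.linalg.norm(C[i]-C[(i+1)%4]) for i in range(4)], "yaw",np.arctan2(*(C[1]+C[2]-C[0]-C[3])[[0,1]]))
print("line scene",on("scene",A((375,125)),10),on("scene",A((405,252)),10))
print("line side",on("side",B((415,284)),10),on("side",B((263,245)),10))
def tri(a,b):
    o1,d1=ray("scene",a);o2,d2=ray("side",b)
    M=np.stack([d1,-d2],1);s=np.linalg.lstsq(M,o2-o1,rcond=None)[0]
    return (o1+s[0]*d1+o2+s[1]*d2)/2, np.linalg.norm(o1+s[0]*d1-o2-s[1]*d2)
print("button",tri(A((429,292)),B((176,143))), on("scene",A((429,292)),112),on("side",B((176,143)),112))
for n,f,box in(("scene","a_scene",(340,170,390,226)),("side","a_side",(265,210,335,262))):
    g=cv2.imread(f"pics/{f}.png"); x0,y0,x1,y1=box
    m=np.zeros(g.shape[:2],np.uint8); m[y0:y1,x0:x1]=(g[y0:y1,x0:x1].min(2)>75)
    cs,_=cv2.findContours(m,cv2.RETR_EXTERNAL,cv2.CHAIN_APPROX_NONE); c=max(cs,key=cv2.contourArea)
    r=cv2.minAreaRect(c); print(n,r,on(n,r[0],47))
E
```

```text
scene [ 441.8 -283.    24. ] [459.5 212.7  24. ] [612.8 207.   24. ] [ 593.8 -287.3   24. ]
centre [527.  -37.6  24. ] len [np.float64(496.03537307995515), np.float64(153.39859188292044), np.float64(494.6575379906231), np.float64(152.08324625717233)] yaw 0.037013943080136696
side [ 441.  -277.2   24. ] [458.  212.5  24. ] [608.5 211.3  24. ] [ 590.8 -280.8   24. ]
centre [524.6 -33.6  24. ] len [np.float64(489.9822972566246), np.float64(150.51258236359726), np.float64(492.4149562771697), np.float64(149.86221513121387)] yaw 0.035258753312117495
line scene [454.8 -45.5  10. ] [573.2 -48.5  10. ]
line side [461.1 -44.5  10. ] [592.7 -47.8  10. ]
button (array([661.3, -50.3, 105.3]), np.float64(0.4342574354108275)) [664.6 -51.2 112. ] [658.1 -43.7 112. ]
scene ((364.5, 193.0), (46.0, 49.0), 90.0) [515. 115.  47.]
side ((296.0, 234.5), (49.0, 62.0), 90.0) [544.4 107.6  47. ]
```

```bash
cat >> h.py <<'E'
YAW=-0.036
ux=np.array([np.cos(YAW),np.sin(YAW),0]); uy=np.array([-ux[1],ux[0],0])
RV=R.from_matrix(np.stack([ux,[0,0,-1],np.cross(ux,[0,0,-1])],1)).as_rotvec()
def wT(): return tool_T()@get_calibration("wrist")["tool_from_camera"]
E
python3 - <<'E'
from h import *
print(ctrl.inverse_kinematics([527,40,250],RV))
ctrl.gripper_to(0)
ctrl.move_pose([527,40,250],RV)
T=wT(); np.save("T1.npy",T); cv2.imwrite("pics/w1.png",grab_frame("wrist"))
print(ctrl.current_time(),ctrl.current_tcp_pos(),ctrl.current_contact_force())
E
```

```text
[-0.0570806   0.00382321  1.83211331  0.          1.30565613 -0.0210806 ]
3.5333 [527.17310931  39.21787954 249.99420573] [ 0.40191426  0.75094175 -0.1643076 ]
```

View pics/w1.png

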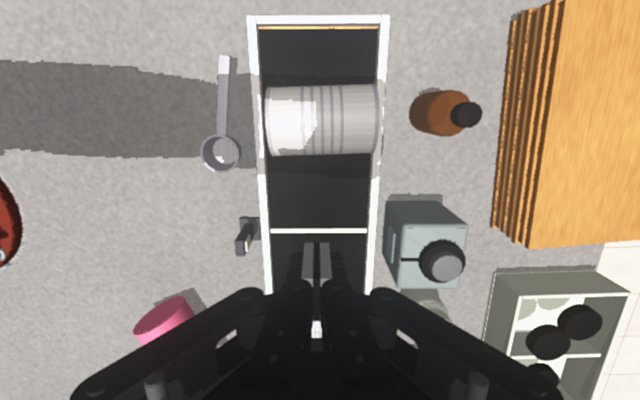

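Wrist view: tin spans about (264–381, 86–156), the line runs at row 231 from column 271 to 368, and the button is at (442,260). The tin looks nearly square to the lane.

```bash
cat >> h.py <<'E'
def silh(img,T,box,thr=75):
    """tin centre from long silhouette edges (bisecting tangents), per-column edges in px box"""
    x0,y0,x1,y1=box; g=img[y0:y1,x0:x1].min(2)>thr
    res=[]
    for u in range(x0,x1):
        col=np.flatnonzero(g[:,u-x0])
        if len(col)<20: continue
        a=ray("wrist",(u,y0+col[0]-.5),T);b=ray("wrist",(u,y0+col[-1]+.5),T)
        # in the (uy,z) plane
        t=[np.arctan2(d@uy,-d[2]) for _,d in(a,b)]
        m=np.tan(np.mean(t)); o=a[0]
        half=abs(t[0]-t[1])/2
        y=o@uy+m*(o[2]-47)
        dist=np.hypot(m,1)*(o[2]-47)
        xx=on("wrist",(u,y0+(col[0]+col[-1])/2),84,T)@ux
        res.append((xx,y,dist*np.sin(half),u,y0+col[0],y0+col[-1]))
    return np.array(res)
E
python3 - <<'E'
from h import *
np.set_printoptions(precision=2,suppress=True)
T=np.load("T1.npy"); g=cv2.imread("pics/w1.png")
r=silh(g,T,(275,70,372,190)); print(r[::12])
p=np.polyfit(r[:,0]-r[:,0].mean(),r[:,1],1); print("lane-y of axis, slope",p[::-1], "radius",np.median(r[:,2]))
row=[int(g[60:200,u].min(1).argmax()) for u in (300,)]
m=g[120].min(1); print("row120 edges",m[255:275],m[370:392])
# line
sub=g[215:245,278:362].min(2).astype(float); w=np.clip(sub-60,0,None); v=215+(w*np.arange(30)[:,None]).sum(0)/w.sum(0); 
k=np.polyfit(np.arange(278,362),v,1)
L=on("wrist",(271,np.polyval(k,271)),10,T);Rr=on("wrist",(368,np.polyval(k,368)),10,T)
print("line",L,Rr,"lane-y",L@uy,Rr@uy,"yaw",np.arctan2(Rr[1]-L[1],Rr[0]-L[0]),"len",np.linalg.norm(Rr-L))
print("button",on("wrist",(442,260),112,T))
for c in[(250,18),(387,17),(376,250),(265,250)]: q=on("wrist",c,24,T);print(c,q,q@ux,q@uy)
for u in(264,381): print(on("wrist",(u,121),60,T)@ux)
E
```

```text
[[483.92 120.02  37.73 275.    87.   156.  ]
 [495.95 121.08  37.66 287.    86.   155.  ]
 [507.93 121.06  37.66 299.    86.   155.  ]
 [519.91 121.61  37.09 311.    86.   154.  ]
 [531.88 122.1   37.59 323.    85.   154.  ]
 [543.83 122.65  37.02 335.    85.   153.  ]
 [555.78 123.13  37.51 347.    84.   153.  ]
 [567.73 123.12  37.51 359.    84.   153.  ]
 [580.68 102.76  58.79 371.    83.   189.  ]]
lane-y of axis, slope [121.43  -0.01] radius 37.51510249582036
row120 edges [193 189 190 201 235 251 244 145  84 119 202 242 241 235 239 247 249 249
 249 249] [195 196 197 195 192 182 164 161 165 179 189 192 185 177 179 182 180 181
 182 182 182 182]
line [459.76 -46.02  10.  ] [596.5 -50.5  10. ] lane-y -29.439513725511304 -29.002363524292956 yaw -0.03280465213127476 len 136.8085614088792
button [657.18 -41.13 112.  ]
(250, 18) [461.46 211.81  24.  ] 453.5351301092712 228.27668602680401
(387, 17) [609.67 207.21  24.  ] 601.818691525998 229.0201295350862
(376, 250) [605.66 -74.41  24.  ] 607.9474073552029 -52.56603731501378
(265, 250) [451.54 -68.67  24.  ] 453.71568219461136 -52.374238754670564
468.7431427431811
595.0340675495273
```

```bash
cat >> h.py <<'E'
def W(X,Y,z): return X*ux+Y*uy+np.array([0,0,z])
def st(tag=""):
    p=ctrl.current_tcp_pos();f=ctrl.current_contact_force()
    print(tag,"t%.2f"%ctrl.current_time(),"X%.1f Y%.1f z%.2f"%(p@ux,p@uy,p[2]),"F",np.round(f,1));return p
def snap(n):
    T=wT(); g=grab_frame("wrist"); np.save(f"T_{n}.npy",T); cv2.imwrite(f"pics/{n}.png",g); return g,T
E
python3 - <<'E'
from h import *
ctrl.move_pose(W(529,131,104),RV); st("above")
print(ctrl.move_linear(W(529,131,88),vel=20,threshold=3)); p=st("touch")
z=p[2]
ctrl.move_linear(W(529,131,z-0.5),vel=10); st("-0.5")
snap("w2")
E
```

```text
above t4.22 X530.0 Y130.7 z104.86 F [0.5 0.4 0.4]
True
touch t4.78 X529.6 Y130.8 z94.94 F [-0.8 -0.1  4.6]
-0.5 t5.03 X529.6 Y131.1 z94.94 F [ 0.4 -0.3  4.1]
```

View pics/w2.png

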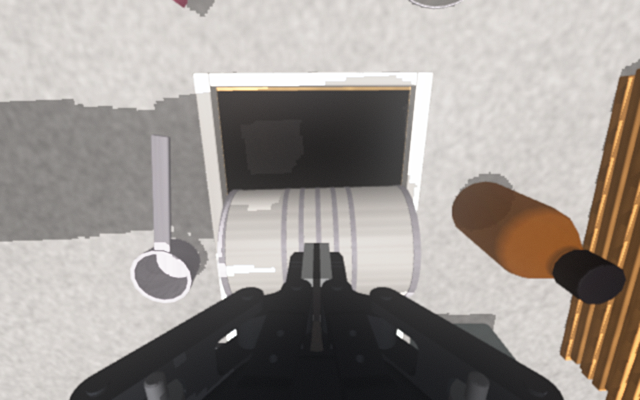

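The fingers rest on the tin top: contact came at tip z = 84, as expected. Test stroke.

```bash
python3 - <<'E'
from h import *
np.set_printoptions(precision=2,suppress=True)
z=94.0
ctrl.move_linear(W(529,131,z),vel=10); st("press")
ctrl.move_linear(W(529,111,z),vel=40); st("mid")
ctrl.move_linear(W(529,91,z),vel=40); st("end")
ctrl.move_linear(W(529,91,105),vel=80); st("up")
g,T=snap("w3")
E
```

```text
press t5.33 X529.6 Y131.1 z94.86 F [-2.1  0.2  6.2]
mid t5.97 X530.1 Y110.9 z94.94 F [-0.3  0.3  5.7]
end t6.62 X530.2 Y91.0 z94.66 F [ 3.4 -1.1  4.6]
up t6.92 X527.6 Y91.2 z104.43 F [ 0.2 -0.  -1.1]
```

View pics/w3.png

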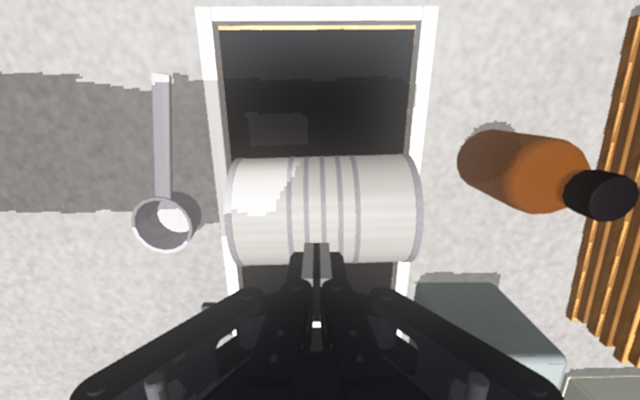

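Tin now spans rows about 154–263, still aligned. Measuring.

```bash
cat >> h.py <<'E'
def tinpos(g,T,boxes):
    r=np.vstack([silh(g,T,b) for b in boxes]); r=r[abs(r[:,2]-37)<1.6]
    if len(r)<15: print("few",len(r));return None
    s,c=np.polyfit(r[:,0]-529,r[:,1],1); print("tin Y %.1f slope %.3f rad %.1f n%d"%(c,s,np.median(r[:,2]),len(r)), r[0].round(1), r[-1].round(1)); return c
E
python3 - <<'E'
from h import *
g=cv2.imread("pics/w3.png");T=np.load("T_w3.npy")
for t in(75,110,140):
    tinpos(g,T,[(255,130,288,285),(350,130,400,285)])
E
```

```text
tin Y 102.1 slope 0.036 rad 37.3 n72 [493.2  99.9  38.2 256.  158.  268. ] [568.  103.6  37.3 389.  154.  262. ]
tin Y 102.1 slope 0.036 rad 37.3 n72 [493.2  99.9  38.2 256.  158.  268. ] [568.  103.6  37.3 389.  154.  262. ]
tin Y 102.1 slope 0.036 rad 37.3 n72 [493.2  99.9  38.2 256.  158.  268. ] [568.  103.6  37.3 389.  154.  262. ]
```

Half of the finger's travel, as for pure rolling. The tin has a 2° yaw against the lane, so I'll try the next stroke with the fingers spread and a slight twist to square it.

```bash
cat >> h.py <<'E'
def rv(d): return (R.from_rotvec([0,0,d])*R.from_rotvec(RV)).as_rotvec()
def stroke(Yt,X=529,ahead=10,dist=40,twist=0,press=0.9,vel=40,zup=105,Yend=None):
    ctrl.move_linear(W(X,Yt+ahead,zup),attitude=RV,vel=120)
    hit=ctrl.move_linear(W(X,Yt+ahead,86),vel=25,threshold=3); p=st(f"hit {hit}")
    if not hit: raise SystemExit("no contact")
    z=p[2]-press
    ctrl.move_linear(W(X,Yt+ahead,z),vel=10)
    ctrl.move_linear(W(X,Yt+ahead-dist/2,z),attitude=rv(twist/2),vel=vel); st("mid")
    ctrl.move_linear(W(X,Yt+ahead-dist,z),attitude=rv(twist),vel=vel); st("end")
    ctrl.move_linear(W(X,Yt+ahead-dist,zup),vel=80)
    return Yt-dist/2
E
python3 - <<'E'
from h import *
ctrl.gripper_to(40); print(ctrl.current_time())
stroke(102,twist=-0.04,press=1.5)
ctrl.move_linear(W(529,62,135),attitude=RV,vel=120)
g,T=snap("w4")
tinpos(g,T,[(262,100,288,250),(350,100,385,250)])
E
```

```text
7.4333
hit True t8.28 X529.1 Y111.8 z93.36 F [-0.8 -0.1  5. ]
mid t9.19 X529.9 Y91.8 z93.41 F [-2.3  0.3  8. ]
end t9.84 X530.3 Y71.6 z93.17 F [0.6 0.1 6.9]
tin Y 82.5 slope 0.036 rad 37.7 n17 [551.1  83.1  37.3 350.  136.  231. ] [571.4  84.3  37.6 381.  134.  230. ]
```

View pics/w4.png

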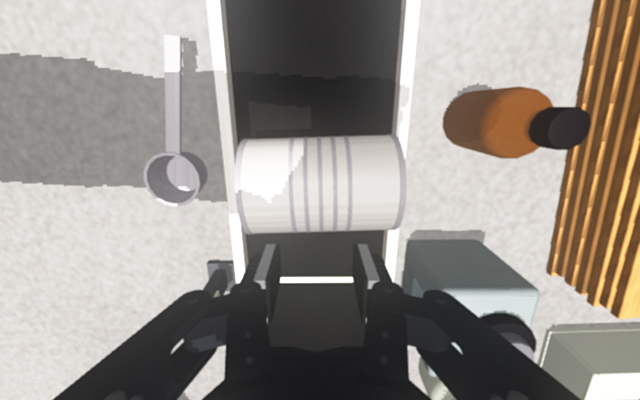

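```bash
python3 - <<'E'
from h import *
y=stroke(82.2,twist=-0.04,press=1.5)
ctrl.move_linear(W(529,y-20,135),attitude=RV,vel=120)
g,T=snap("w5")
tinpos(g,T,[(262,100,288,250),(350,100,385,250)])
s=cv2.resize(g[60:310,200:460],None,fx=2.3,fy=2.3,interpolation=cv2.INTER_CUBIC);cv2.imwrite("pics/w5c.png",s)
print(ctrl.current_time())
E
```

```text
hit True t11.67 X529.4 Y92.0 z93.35 F [-0.5 -0.2  4.1]
mid t12.57 X530.0 Y71.9 z93.42 F [-1.7 -0.9  7.9]
end t13.22 X530.4 Y51.7 z93.21 F [ 0.3 -0.9  5.2]
few 7
14.0
```

View pics/w5c.png

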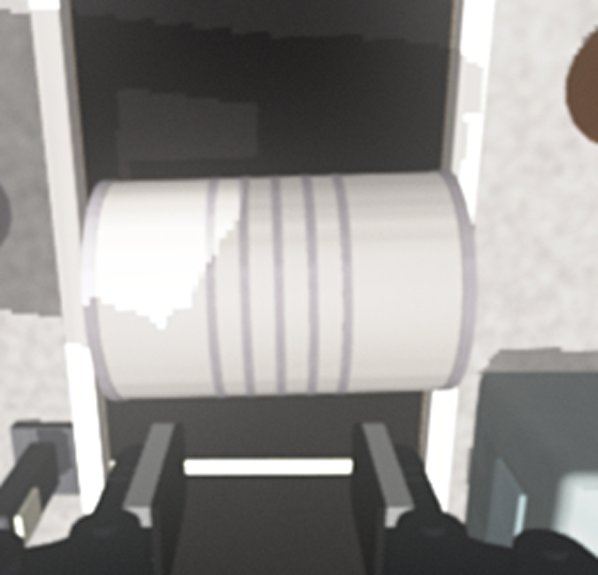

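Yaw relative to the line is now about 0.025 rad (edges from image slopes) and Y ≈ 62. Continuing with a stronger twist.

```bash
python3 - <<'E'
from h import *
y=62.3
for i in range(3): y=stroke(y,X=531,twist=-0.08,press=2)
ctrl.move_linear(W(529,y-20,150),attitude=RV,vel=120)
g,T=snap("w6")
tinpos(g,T,[(262,90,288,220),(350,90,380,220)])
s=cv2.resize(g[60:310,200:460],None,fx=2.3,fy=2.3,interpolation=cv2.INTER_CUBIC);cv2.imwrite("pics/w6c.png",s)
print(ctrl.current_time(),y)
E
```

```text
hit True t15.04 X531.3 Y72.1 z93.36 F [-0.4 -0.7  3.4]
mid t15.97 X532.2 Y51.9 z93.37 F [-2.7  0.2  9.9]
end t16.62 X532.6 Y31.7 z93.18 F [-0.7 -0.5  6.9]
hit True t17.77 X531.1 Y52.0 z93.40 F [-0.7  0.3  4.8]
mid t18.72 X532.1 Y31.8 z93.38 F [-2.7 -0.2 10.3]
end t19.37 X532.3 Y11.6 z93.04 F [-2.1  0.2  8. ]
hit True t20.52 X531.1 Y32.0 z93.44 F [-0.7  0.2  4.9]
mid t21.47 X532.0 Y11.8 z93.38 F [-3.  -0.5 10.3]
end t22.12 X532.1 Y-8.4 z92.93 F [-2.2 -1.1  8. ]
tin Y 6.3 slope 0.006 rad 36.1 n56 [490.2   6.2  35.8 262.  133.  219. ] [572.3   6.5  36.1 379.  132.  219. ]
23.0167 2.299999999999997
```

View pics/w6c.png

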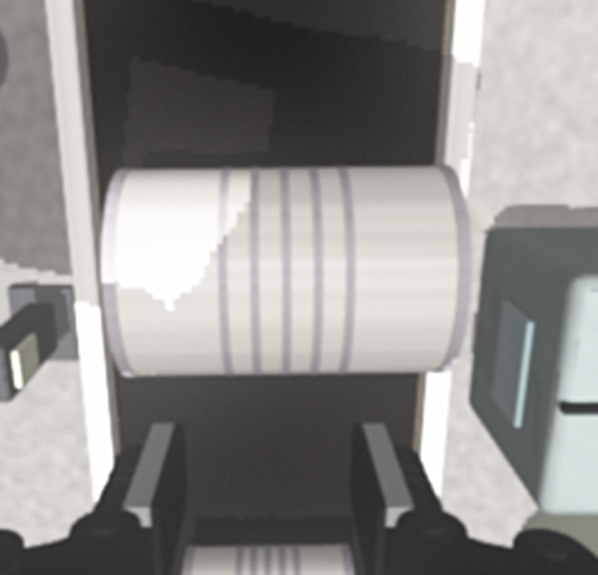

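The tin is now square (slope about 0.006). Re-measuring with a larger box, since mine clipped the lower edge.

```bash
python3 - <<'E'
from h import *
g=cv2.imread("pics/w6.png");T=np.load("T_w6.npy")
tinpos(g,T,[(262,90,282,240),(350,90,380,240)])
sc=grab_frame("scene"); sd=grab_frame("side"); cv2.imwrite("pics/b_scene.png",sc); cv2.imwrite("pics/b_side.png",sd)
E
```

```text
tin Y 4.7 slope 0.016 rad 37.4 n31 [503.5   4.   37.9 281.  133.  224. ] [572.4   5.2  37.4 379.  132.  222. ]
```

```bash
python3 - <<'E'
from h import *
for n,u0,u1,v0,v1 in(("w1",278,362,215,245),("w4",285,350,268,292),("w5",285,350,252,275)):
    g=cv2.imread(f"pics/{n}.png");T=np.load("T1.npy" if n=="w1" else f"T_{n}.npy")
    w=np.clip(g[v0:v1,u0:u1].min(2).astype(float)-120,0,None); v=v0+(w*np.arange(v1-v0)[:,None]).sum(0)/w.sum(0)
    k=np.polyfit(np.arange(u0,u1),v,1)
    a,b=on("wrist",(u0,np.polyval(k,u0)),10,T),on("wrist",(u1,np.polyval(k,u1)),10,T)
    print(n,k,a@uy,b@uy)
E
```

```text
w1 [-3.89239614e-03  2.31531375e+02] -29.073628668913717 -28.719199582978316
w4 [-3.94257010e-03  2.80636674e+02] -28.93424865707899 -28.721675717228308
w5 [-4.03896732e-03  2.63778058e+02] -28.91505358307029 -28.701826558167273
```

```bash
python3 - <<'E'
from h import *
y=stroke(4.3,X=531,twist=-0.03,press=2)
ctrl.move_linear(W(529,y-25,160),attitude=RV,vel=120)
g,T=snap("w7")
tinpos(g,T,[(262,70,284,250),(352,70,378,250)])
s=cv2.resize(g[60:310,200:460],None,fx=2.3,fy=2.3,interpolation=cv2.INTER_CUBIC);cv2.imwrite("pics/w7c.png",s)
print(ctrl.current_time(),y)
E
```

```text
hit True t24.26 X531.4 Y14.1 z93.38 F [-1.   0.3  4.5]
mid t25.18 X531.7 Y-6.2 z93.34 F [-3.3  0.1 11.5]
end t25.83 X531.8 Y-26.4 z93.01 F [-3.2 -0.6  9.6]
tin Y -15.0 slope 0.017 rad 37.4 n20 [500.1 -15.7  37.9 278.  128.  216. ] [572.7 -14.4  37.4 377.  127.  214. ]
26.825 -15.7
```

View pics/w7c.png

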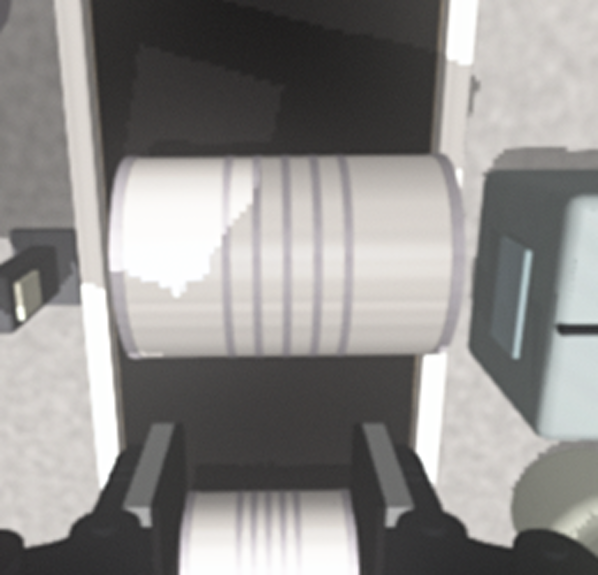

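```bash
python3 - <<'E'
from h import *
stroke(-15.2,X=531,ahead=7,dist=27.6,twist=-0.02,press=2,vel=30)
ctrl.move_linear(W(529,-50,170),attitude=RV,vel=150)
g,T=snap("w8")
tinpos(g,T,[(262,70,284,250),(352,70,374,250)])
s=cv2.resize(g[40:290,200:460],None,fx=2.3,fy=2.3,interpolation=cv2.INTER_CUBIC);cv2.imwrite("pics/w8c.png",s)
cv2.imwrite("pics/c_scene.png",grab_frame("scene")); sd=grab_frame("side"); cv2.imwrite("pics/c_side.png",cv2.resize(sd[100:300,220:420],None,fx=3,fy=3,interpolation=cv2.INTER_CUBIC))
print(ctrl.current_time())
E
```

```text
hit True t28.04 X531.3 Y-8.5 z93.43 F [-0.8  0.3  5.1]
mid t28.93 X531.6 Y-22.5 z93.37 F [-3.7  0.3 10.1]
end t29.53 X531.8 Y-36.4 z93.31 F [-3.7 -0.5  9.6]
tin Y -28.6 slope 0.011 rad 37.7 n18 [497.  -28.9  37.8 276.  132.  216. ] [571.7 -28.   37.7 373.  131.  215. ]
30.5917
```

View pics/w8c.png

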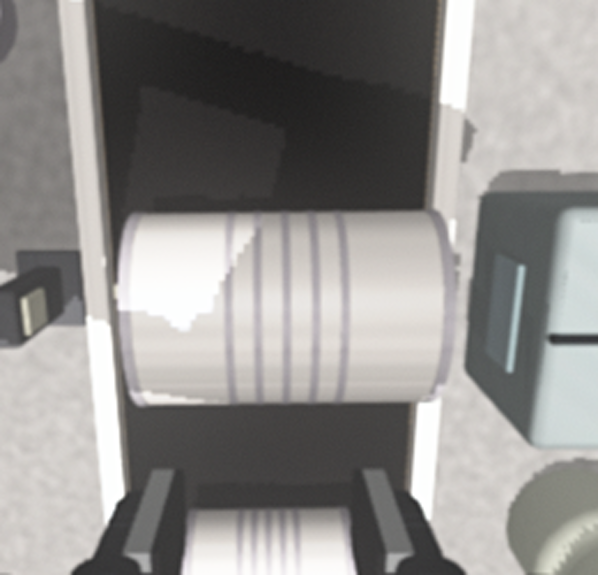

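View pics/c_side.png

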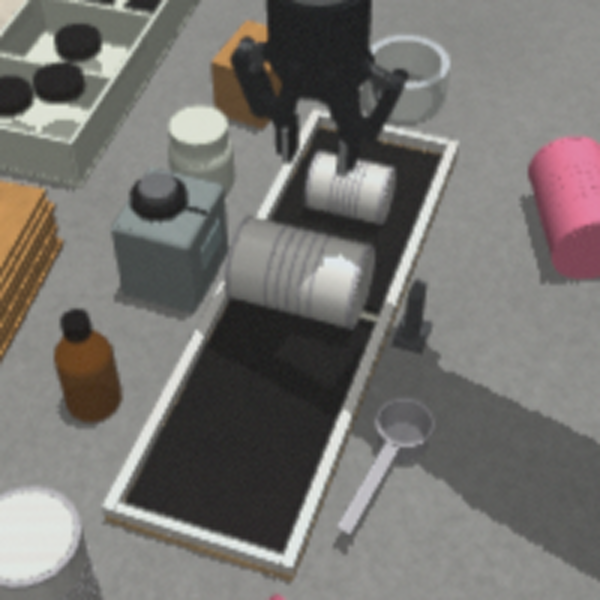

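The tin is centred on the line to within about 1 mm (the line emerges mid-tin on the post side) and square. Now closing the gripper and locating the button.

```bash
python3 - <<'E'
from h import *
ctrl.gripper_to(0)
ctrl.move_linear(W(655,-75,215),attitude=RV,vel=200)
g,T=snap("w9"); st()
E
```

```text
t31.94 X653.7 Y-74.6 z213.99 F [-0.5  0.1  0.5]
```

View pics/w9.png

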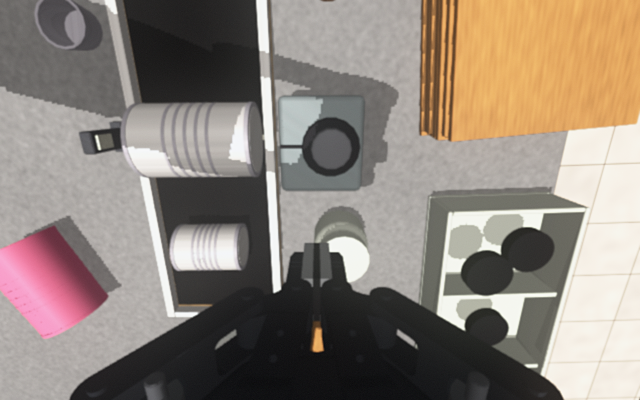

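Button's top disc is centred at about (331,147) in the wrist view, with the tin at (193,140) beside the housing.

```bash
python3 - <<'E'
from h import *
T=np.load("T_w9.npy")
for uv in[(331,147),(305,147),(357,147),(331,121),(331,173)]:
    q=on("wrist",uv,112,T);print(uv,q.round(1),(q@ux).round(1),(q@uy).round(1))
q=on("wrist",(331,147),112,T)
print("scene",proj("scene",q),"side",proj("side",q))
E
```

```text
(331, 147) [663.9 -50.3 112. ] 665.3 -26.4
(305, 147) [643.  -49.6 112. ] 644.4 -26.4
(357, 147) [684.9 -51.1 112. ] 686.3 -26.4
(331, 121) [664.3 -30.1 112. ] 665.0 -6.2
(331, 173) [663.5 -71.7 112. ] 665.7 -47.8
scene [319.0476536  240.39167384] side [271.79825199 160.76107843]
```

```bash
python3 - <<'E'
from h import *
X,Y=665,-26.5
ctrl.move_linear(W(X,Y,135),attitude=RV,vel=200); st("above")
print(ctrl.move_linear(W(X,Y,116),vel=20,threshold=1.5)); p=st("touch")
print(ctrl.move_linear(W(X,Y,104),vel=20,threshold=14)); st("down")
ctrl.sleep(0.3); st("held")
E
```

```text
above t32.56 X665.0 Y-26.6 z135.27 F [0.5 0.  1.3]
True
touch t33.26 X664.9 Y-26.7 z120.38 F [0.4 0.1 3. ]
True
down t33.67 X665.0 Y-26.7 z117.33 F [-1.8 -0.   4.2]
held t33.98 X665.0 Y-26.7 z117.10 F [-1.5  0.2  4.5]
```

```bash
python3 - <<'E'
from h import *
X,Y=665,-26.5
z=ctrl.current_tcp_pos()[2]
for d in(1,2,3):
    ctrl.move_linear(W(X,Y,z-d),vel=10); p=st(f"-{d}")
    if ctrl.current_contact_force()[2]>12: break
ctrl.sleep(0.3); st("held")
ctrl.move_linear(W(X,Y,140),vel=60); st("up")
ctrl.move_linear(W(X,Y-40,215),vel=200)
g,T=snap("w10"); tin=cv2.imwrite("pics/d_side.png",cv2.resize(grab_frame("side")[100:300,220:420],None,fx=3,fy=3,interpolation=cv2.INTER_CUBIC)); cv2.imwrite("pics/d_scene.png",grab_frame("scene")); st()
E
```

```text
-1 t34.23 X665.0 Y-26.7 z117.06 F [-2.8  0.1  7.3]
-2 t34.48 X665.1 Y-26.7 z117.00 F [-3.8 -0.1 10.4]
-3 t34.73 X665.1 Y-26.7 z116.92 F [-6.6  0.  15.3]
held t35.03 X665.1 Y-26.7 z116.93 F [-5.4  0.8 13.9]
up t35.62 X664.7 Y-26.4 z139.53 F [-0.5  0.3 -0.2]
 t36.34 X663.5 Y-65.5 z212.21 F [-0.1  0.2 -1. ]
```

View pics/w10.png

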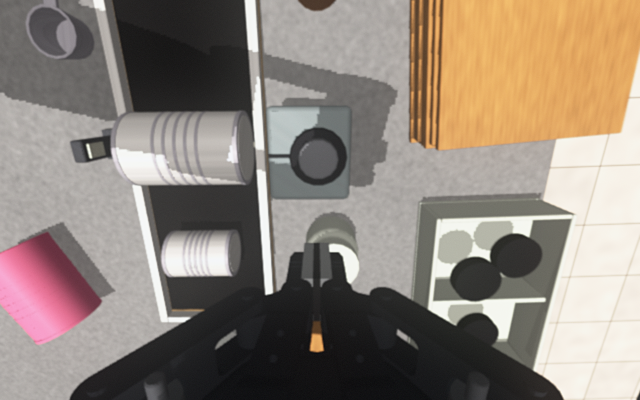

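View pics/d_side.png

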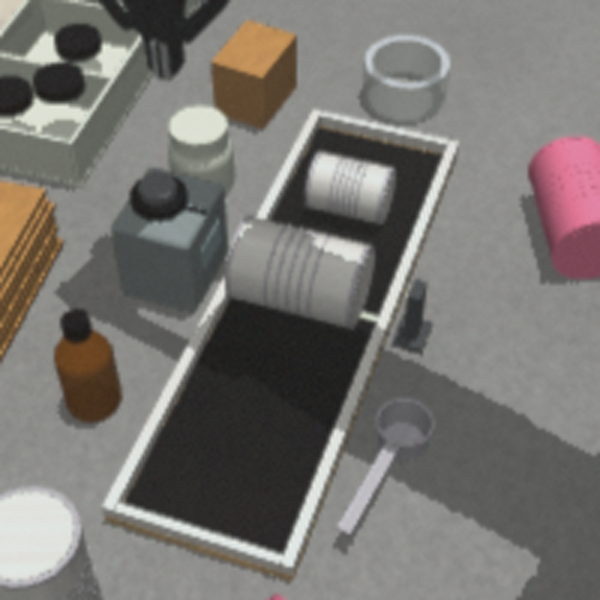

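View pics/d_scene.png

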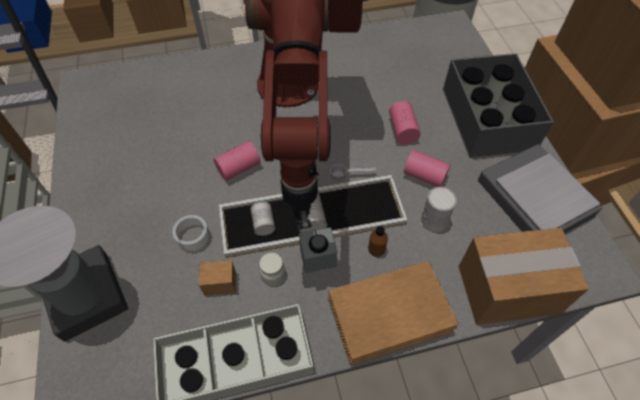

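The button hit its end stop (z held at 117.0, 6 mm down, while force rose to 15 N) and is released. The tin and everything else look unmoved, so I'm handing in.

```bash
python3 - <<'E'
from h import *
print(ctrl.finish_job(), ctrl.current_time())
E
```

```text
the job is handed in; nothing more can be done
the job is handed in; nothing more can be done
```

I rolled the larger tin to the light line, took the fingers off it, pressed the reader button fully down and let it go. The job was handed in at about 36 s; no verdict is reported.

- **Rolling:** It took eight short strokes on top of the tin. The first used closed fingertips. The other seven used both fingertips spread 40 mm, with a slight twist to square the tin. They only rested on the top, with nothing gripped.
- **Tin position:** The last wrist measurement put the tin's axis at lane-y -28.6 mm, against -28.8 mm for the line. Yaw is about 0.01 rad, down from 0.036.
- **Disagreement between cameras:** The scene and side cameras put the line about 1.4 mm further along, which is within calibration tolerance.
- **Button:** It stopped 6 mm down, and the force rose to 15 N while it stayed there. The arm was then lifted clear.
- **Surroundings:** In the final views the tin was still in place, and the small tin and the bystanders looked unmoved. I judged that by eye, not by measurement.

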